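Lay the mini canvas down inside the filming marks

ROBOT

A 6-joint arm with a two-finger parallel gripper is mounted at the origin on the work surface. World frame = base frame: x ahead of the robot, y to its left, z up, the work surface at z = 0. Lengths are in mm, angles in rad, forces in N, time in s.
With the tool pointing down it reaches from about 350 to 875 mm from the base axis. Payload 4.2 kg.
Tool frame: the origin (TCP) lies at the very end of the fingers, on their centre line; the grasp point (between the pads) lies 19 mm behind it; z points along the fingers, y is the direction in which the jaws open and shut (so a half turn about z gives the same grasp; the last joint's range is limited). The gripper opens to 85 mm and grips with 20 to 120 N. Pads are 22 mm wide; open, the fingers measure 114 mm over their backs; the gripper's body (76 mm by 85 mm) begins 54 mm behind the grasp point. The pads swing forward as they close: fully open they stand 13 mm farther back than shut.
Start: joints at [1.454, 0.385, 0.008, 0, -1.194, -0.259], TCP at [229.352, 581.375, 231.312] pointing down, gripper open.
Joint ranges: [-3.14, 3.14], [-1.21, 2.06], [-1.07, 1.41], [-3.16, 2.05], [-2.99, -0.16], [-3.1, 3.1]. Speed limits (rad/s): [2.79, 2.79, 3.14, 3.14, 3.14, 3.14].

INTERFACE

Orientations are given as a unit quaternion [x, y, z, w].
In Python, from bench import arm gives the robot as it stands.
- The arm moves only by the tool apply_moves, never from a script. Its argument "rows" is a list of rows, each a list of 2 entries, a list of its own where there are three numbers: the shift along the tool's x, y, z in mm, then the turn, a rotation vector about the tool's x, y, z in degrees. In form: [[[dx, dy, dz], [ax, ay, az]], ...]. A call has 1 to 12 rows; each row is the pose to reach, as a shift and turn from the pose commanded when the call began, along the tool's axes at that moment; what a row does not reach only later rows make up. A row lasts 1/10 s, in which the tool goes at most 50 mm and 8.59 degrees, less where a joint would pass 70% of its speed; a pose out of reach is approached as far as the arm can. A call with a gripper value outside its range is refused whole. "claw" is the closure in counts, from 0 (fully open) to 255 (shut), set as the call begins (left out, the last holds). The fingers move at their own pace and stop on an object; the grip force is fixed at half the most. Time passes only in rows, so rows that repeat a pose let the fingers close. It gives the time, the measured TCP pose, the force and the opening at its end, in the units of the state.
- arm.read_state(): the state, without advancing time (a new reading comes with each control period).
- arm.get_image(name): name is "scene" or "top" or "wrist"; returns a dict with "color" (400x640x3 uint8, red, green, blue), "z_map" (400x640 float32, mm along the optical axis (not along the pixel's ray), 0 where there is no reading), "camera_matrix" (3x3 intrinsics, pixels), "k1" (the pictures are not rectified: a ray, as slopes to the right and down, at radius r is drawn at 1 + k1 r^2 times it, then the intrinsics apply), "R" (3x3) and "t" (3): a world point X has camera coordinates R X + t. Camera axes: x right, y down, z forward; pixel columns grow to the right and rows downward; lengths in mm; the calibration is good to about 2 mm. A picture is of the moment at which its call begins.
- arm.job_done(): hands the job in, once; it reports no verdict.
The state is a dict: "clock": time; "joints": joint angles; "joint_vel": joint speeds; "joint_efforts": joint torques, N m; "position": TCP position; "ee_rot": TCP orientation; "contact_force": force on the tool from outside, world axes, zero at the start; "wrist_torque": the same for the moment, N m; "gripper_width": finger opening in mm.
Only numpy, scipy, OpenCV 4.12 (cv2) and the standard library are available. Lean on these libraries where they do the work, as an engineer would, in place of code of your own. Each camera call takes 0.05 s, during which the arm holds its last target. There are 200 camera calls.

TASK

The larger of the two mini canvases stands short of the four masking-tape corners on the drawing board, its open back towards them. Push it low down with the fingertips so that it slides, still standing upright, until the foot of its back is a little way inside the near pair of corners and stays standing there; then push it high on its face so that it tips over backwards and lies flat, face up, wholly inside the four corners for the overhead camera. Do not grip or lift it, and leave everything else where it is.

Things in the scene. Friction and masses are not known exactly. Their poses are not given: they have to be found in the camera images.
- canvas: Large mini canvas: off-white cloth on a wooden stretcher frame, 100 mm square, 38 mm thick, 0.09 to 0.18 kg, standing on one edge on the board. Origin: centre of its underside as it stands; z up its height (100), x across its width (+-50), y through it: flat face at y = -19, open back with bare bars at y = +19, towards the tape. Pushed on the face under 30 mm up it slides; over 75 mm up it tips.
- foot_l (a point): Corner of the large canvas at the lower end of the back, x = -50 mm in the canvas's frame (y = +19 mm, z = 0 mm). Axes as the canvas. The canvas tips over this lower edge of its back, which stays put within about 10 mm; past a lean of 21 degrees it falls by itself.
- foot_r (a point): Corner of the large canvas at the lower end of the back, x = +50 mm in the canvas's frame (y = +19 mm, z = 0 mm). Axes as the canvas. The canvas tips over this lower edge of its back, which stays put within about 10 mm; past a lean of 21 degrees it falls by itself.
- top_l (a point): Corner of the large canvas at the upper end of the back, x = -50 mm in the canvas's frame (y = +19 mm, z = 100 mm). Axes as the canvas.
- top_r (a point): Corner of the large canvas at the upper end of the back, x = +50 mm in the canvas's frame (y = +19 mm, z = 100 mm). Axes as the canvas.
- frame (a point): Centre of the opening between four L-shaped masking-tape corners (tape 19 mm wide) on the board's top. y points from the standing canvas through the opening, x across, z up. The opening inside the tape is 140 by 140 mm (near corners' inner edge at y = -70, far at +70, sides at x = +-70).
- board: Fixed dark-grey drawing board 380 (its x) by 460 (its y) by 8 mm thick, axes as the frame's; origin at the centre of its underside, on the table, so its top is 8 mm above the table. The frame's centre lies at y = +30 mm on it.
- small_canvas: Small square canvas 70 by 70 by 30 mm standing on the board beside the large one; not to be touched. Origin at the centre of its underside.
- water_jar: Closed fluted glass water jar, 76 mm across, 117 mm tall, on the board beside the far corners; not to be touched. Origin at the centre of its underside.
- tape_roll: Roll of masking tape lying flat on the board, 90 mm across, 19 mm high; not to be touched. Origin at the centre of its underside.
- eraser: White eraser 22 by 45 by 12 mm on the board; not to be touched. Origin at the centre of its underside.
- pencil: Pencil 168 mm long, 7 mm thick, lying on the board; not to be touched. Origin under the middle, x along it.
- brush_pot: White pot with brushes, 72 mm across, about 240 mm tall, on the table; not to be touched. Origin at the centre of its underside.
- spray_bottle: Clear spray bottle, 56 mm across, 161 mm tall, on the table; not to be touched. Origin at the centre of its underside.
- paint_tin: Open watercolour tin with its lid folded back, 175 by 215 by 18 mm, on the table to the right; not to be touched. Origin under the pan half.
Things that resemble listed ones, but are neither listed nor needed, are in the scene too. What is shaped like the canvas but blue or yellow is not meant.

How it is judged:
By the outcome, as a careful person would: the job done as asked, in the order asked, and still so for the second after the job is handed in, with the robot touching nothing.
It also fails if it takes over 38 s, if anything falls off the work surface, if the arm or the gripper's body presses on something with over 40 N, if the wrist force passes 120 N, or if a joint passes its speed limit or range.

## Working session

There is one attempt and no reset: what is moved stays moved. The work goes in short steps, Python scripts to look and compute and a tool call to move; the robot and the scene stay as the last step left them, time stands still between calls to the robot, and variables do not carry over. Pictures are saved under pics/ and viewed, and the job is handed in when it is done.

Besides the shell and the picture viewer there is one more tool, called after ">>>" in YAML: its name, and indented under it one key for each argument. apply_moves: Moves the arm, as the interface text tells. Its arguments: {"type":"object","properties":{"rows":{"type":"array"},"claw":{"type":"number"}},"required":["rows"]}

```bash
mkdir -p pics; ls; cat > h.py <<'E'
import numpy as np, cv2
from bench import arm
def snap(n,f):
    im=arm.get_image(n); cv2.imwrite('pics/'+f+'.png',im['color'][:,:,::-1]); np.savez('pics/'+f+'.npz',**im); return im
def load(f): return dict(np.load('pics/'+f+'.npz'))
def ray(im,u,v):
    K=im['camera_matrix'];x,y=(u-K[0,2])/K[0,0],(v-K[1,2])/K[1,1];a,b=x,y
    for _ in range(20):
        s=1+float(im['k1'])*(a*a+b*b);a,b=x/s,y/s
    return np.array([a,b,1.])
def atz(im,u,v,z):  # intersect pixel ray with plane z
    R,t=im['R'],im['t'];c=-R.T@t;d=R.T@ray(im,u,v);return c+d*(z-c[2])/d[2]
def dep(im,u,v):
    return im['R'].T@(ray(im,u,v)*im['z_map'][int(round(v)),int(round(u))]-im['t'])
def proj(im,X):
    c=im['R']@np.array(X,float)+im['t'];a,b=c[:2]/c[2];s=1+float(im['k1'])*(a*a+b*b);K=im['camera_matrix']
    return np.array([K[0,0]*a*s+K[0,2],K[1,1]*b*s+K[1,2]])
E
python3 - <<'E'
from h import *
for n in('scene','top','wrist'): im=snap(n,n+'0'); print(n,-im['R'].T@im['t'],im['R'][2])
s=arm.read_state();print(s)
E
```

```text
pics
scene [1452.93232874  198.63415428 1084.05835838] [-0.659109   -0.14762608 -0.73741567]
top [ 318.93231923   24.14158369 1416.61423784] [ 0.16863983 -0.00151956 -0.98567657]
wrist [298.31950598 553.85521439 372.90575234] [-0.26910871  0.10234368 -0.95765666]
{'clock': 0.15, 'joints': array([ 1.45358889e+00,  3.85385687e-01,  6.93785712e-03, -3.68019981e-04,
       -1.19398761e+00, -2.58578415e-01]), 'joint_vel': array([-0.00086082, -0.00173085,  0.0055473 ,  0.00222428,  0.00042411,
       -0.00110974]), 'joint_efforts': array([ 2.38819695e-03, -3.92679834e+01,  1.88581878e+01,  4.18861672e+00,
       -3.44027008e-03, -9.05013877e-07]), 'position': array([229.21021516, 580.98109446, 230.46627579]), 'ee_rot': array([ 9.82386974e-01, -1.86855911e-01, -1.12735481e-04,  8.29587908e-04]), 'contact_force': array([ 0.20215951, -0.0654882 , -0.75750437]), 'wrist_torque': array([-0.02298485, -0.02596646,  0.01237561]), 'gripper_width': 85.64323544885565}
```

View pics/scene0.png

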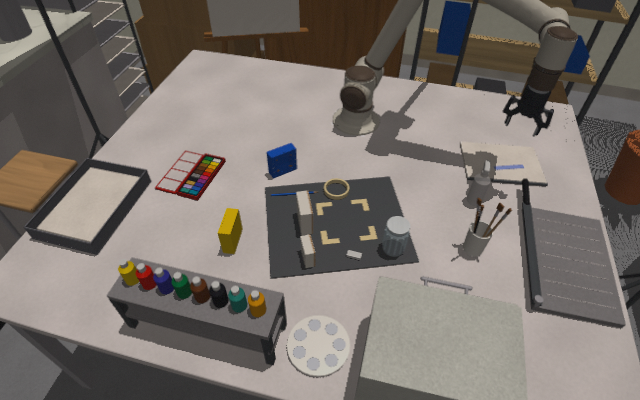

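View pics/top0.png

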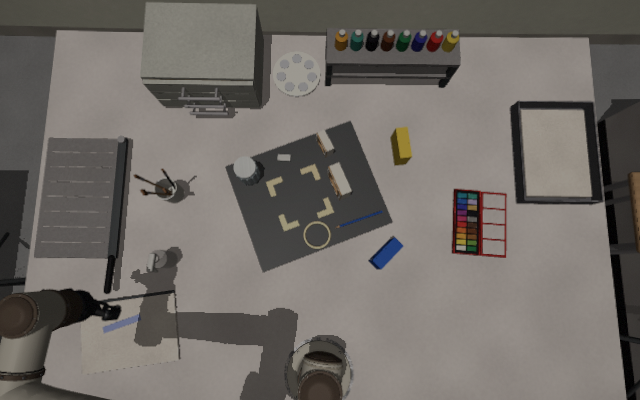

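View pics/wrist0.png

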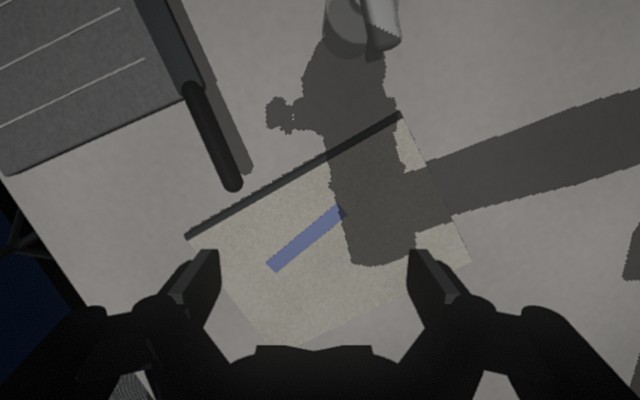

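Candidates in the top view are the large off-white canvas (340,180), the small off-white one (326,142), yellow (402,145) and blue (386,253). I choose (340,180) and check it in close crops.

```bash
python3 - <<'E'
from h import *
a=cv2.imread('pics/top0.png')[110:280,220:400]; cv2.imwrite('pics/topc.png',cv2.resize(a,None,fx=4.4,fy=3.5*4.4/4.4,interpolation=cv2.INTER_CUBIC)[:600])
a=cv2.imread('pics/scene0.png')[170:280,255:425]; cv2.imwrite('pics/scc.png',cv2.resize(a,None,fx=4.5,fy=4.5,interpolation=cv2.INTER_CUBIC))
im=load('top0')
g=cv2.cvtColor(im['color'],cv2.COLOR_RGB2HSV)
# heights on board region
P=np.array([[*dep(im,u,v),u,v] for v in range(125,275) for u in range(222,395) if im['z_map'][v,u]>0])
h=P[(P[:,2]>90)&(P[:,2]<125)]; 
print('high pts',len(h)); 
for nm,lo,hi,box in(('L',98,118,(325,355,155,200)),('S',68,88,(312,338,125,160)),('jar',100,135,(228,265,150,190))):
    q=P[(P[:,2]>lo)&(P[:,2]<hi)&(P[:,3]>box[0])&(P[:,3]<box[1])&(P[:,4]>box[2])&(P[:,4]<box[3])]
    r=cv2.minAreaRect(q[:,:2].astype(np.float32)); print(nm,len(q),np.median(q[:,2]),r,cv2.boxPoints(r).round(1).tolist())
# board dark mask corners
m=P[(P[:,2]>-10)&(P[:,2]<20)]
for c in((349,122),(391,221),(265,271),(227,168)): print('board',c,atz(im,*c,8).round(1))
# tape mask
hs=g[125:275,222:395]; 
T=((im['color'][...,0].astype(int)-im['color'][...,2]>35)&(im['color'][...,0]>130)).astype(np.uint8)
T[:130]=0;T[260:]=0;T[:,:255]=0;T[:,345:]=0
n,l,s,c=cv2.connectedComponentsWithStats(T)
for i in range(1,n):
    if s[i,4]>15:
        ys,xs=np.where(l==i);X=np.array([atz(im,x,y,8)[:2] for x,y in zip(xs,ys)]);print(s[i],c[i].round(1),X.mean(0).round(1))
E
```

```text
high pts 1114
L 397 107.07598452003177 ((602.0360107421875, -57.555137634277344), (101.3032455444336, 38.87875747680664), 23.590057373046875) [[547.7999877929688, -60.0], [563.4000244140625, -95.5999984741211], [656.2000122070312, -55.099998474121094], [640.7000122070312, -19.5]]
S 208 77.07647751328423 ((734.84716796875, -11.102300643920898), (71.90605926513672, 31.5899658203125), 26.986461639404297) [[695.5999755859375, -13.300000190734863], [710.0, -41.5], [774.0999755859375, -8.899999618530273], [759.7000122070312, 19.299999237060547]]
jar 412 122.85540653059013 ((631.7918090820312, 239.53750610351562), (68.3998794555664, 68.2674789428711), 16.740882873535156) [[589.2000122070312, 262.3999938964844], [608.9000244140625, 197.0], [674.4000244140625, 216.6999969482422], [654.7000122070312, 282.1000061035156]]
board (349, 122) [824.9 -96.7   8. ]
board (391, 221) [ 482.9 -236.1    8. ]
board (265, 271) [313.7 177.    8. ]
board (227, 168) [655.8 316.8   8. ]
[301 165  19  15 118] [311.1 171. ] [649.6  31.8]
[267 177  15  19 116] [272.9 185.2] [598.8 159.9]
[318 198  15  19 114] [326.  208.2] [523.  -19.7]
[280 215   7  13  37] [283.  220.3] [480.3 122.7]
[292 221   7   6  19] [295.  223.4] [470.5  82.7]
[304 223   9  14  19] [306.4 228.8] [453.1  44.6]
```

View pics/topc.png

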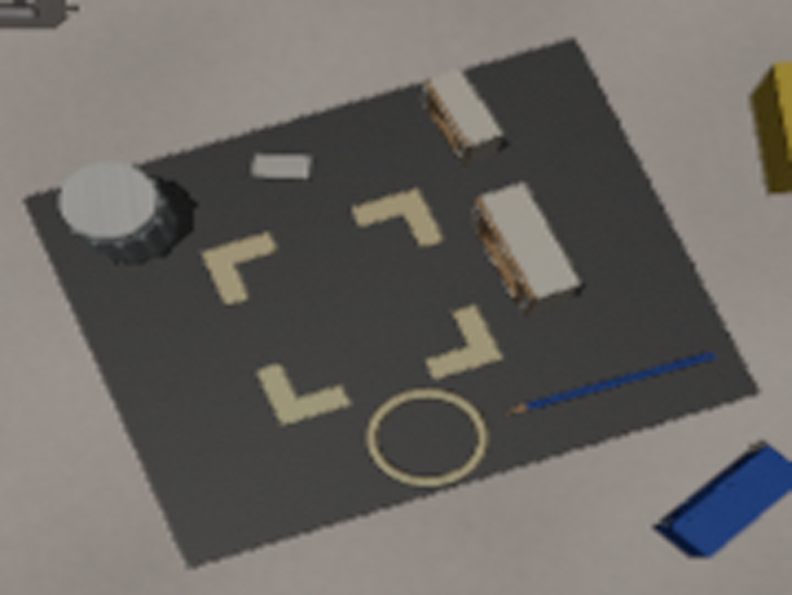

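View pics/scc.png

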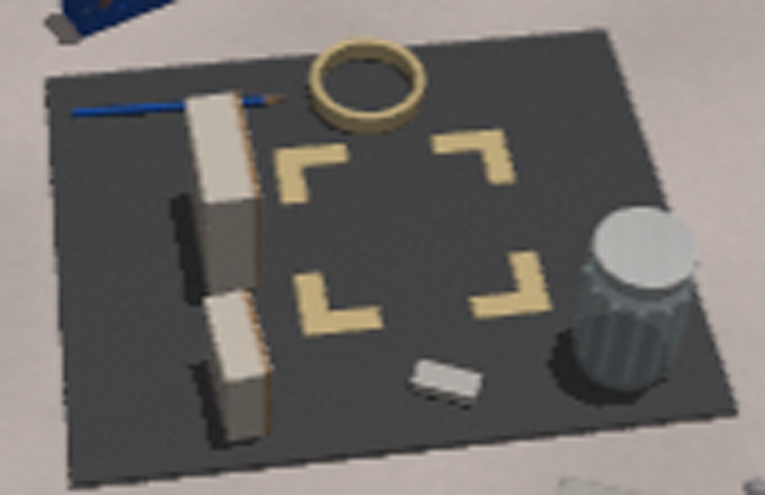

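The top crop shows the off-white large canvas with its wooden back bars facing the tape (top 340,180). It matches the sizes given (101×39 mm, top at z=107). I now work out the approach and look at the neighbours.

```bash
cat >> h.py <<'E'
from scipy.spatial.transform import Rotation as Ro
C=np.array([560.9,70.1,8.]);a=np.radians(22.1);F=np.array([[np.cos(a),-np.sin(a),0],[np.sin(a),np.cos(a),0],[0,0,1]])
w2f=lambda X:F.T@(np.array(X,float)-C)
f2w=lambda X:C+F@np.array(X,float)
def toolrot(th,yaw=0):  # tool y=frame x, tool z tilted th deg toward frame +y from down
    th=np.radians(th);z=np.array([0,np.sin(th),-np.cos(th)]);y=np.array([1.,0,0]);x=np.cross(y,z)
    return Ro.from_matrix(F@Ro.from_euler('z',yaw,degrees=True).as_matrix()@np.c_[x,y,z])
def delta(pf,th,yaw=0):
    s=arm.read_state();R0=Ro.from_quat(s['ee_rot']);G=toolrot(th,yaw)
    d=R0.inv().apply(f2w(pf)-s['position']);rv=(R0.inv()*G).as_rotvec(degrees=True)
    return d.round(1),rv.round(1)
def st():
    s=arm.read_state();print('t',round(s['clock'],2),'frame pos',w2f(s['position']).round(1),'tilt/rot err',(toolrot(35).inv()*Ro.from_quat(s['ee_rot'])).as_rotvec(degrees=True).round(1),'F',(F.T@s['contact_force']).round(1),'j',s['joints'].round(2),'w',round(s['gripper_width'],1))
E
python3 - <<'E'
from h import *
im=load('top0')
def reg(nm,b,lo,hi):
    q=np.array([dep(im,u,v) for v in range(b[2],b[3]) for u in range(b[0],b[1]) if im['z_map'][v,u]>0]);q=q[(q[:,2]>lo)&(q[:,2]<hi)]
    print(nm,len(q),'zmax',q[:,2].max().round(),'frame min/max',*(lambda f:(f.min(0).round(),f.max(0).round()))(np.array([w2f(p) for p in q])),'world',q.mean(0).round())
reg('yellow',(390,418,120,170),20,200);reg('blue',(365,408,230,275),20,200);reg('pot',(130,200,165,205),30,300);reg('spray',(140,185,240,275),30,300);reg('jar',(228,268,150,190),60,200)
# scene-camera canvas check
im=load('scene0')
q=np.array([dep(im,u,v) for v in range(185,240) for u in range(290,320) if im['z_map'][v,u]>0]);q=q[(q[:,2]>101)&(q[:,2]<116)]
r=cv2.minAreaRect(q[:,:2].astype(np.float32));print('scene',r,w2f([*r[0],8]))
st()
print(delta([-8,-220,230],0))
E
```

```text
yellow 604 zmax 108.0 frame min/max [ -25. -402.   13.] [  85. -338.  100.] world [ 721. -258.   85.]
blue 487 zmax 107.0 frame min/max [-315. -239.   12.] [-241. -133.   99.] world [ 372. -203.   93.]
pot 607 zmax 229.0 frame min/max [119. 339.  22.] [198. 433. 221.] world [564. 492. 106.]
spray 483 zmax 165.0 frame min/max [-75. 443.  22.] [-13. 497. 157.] world [343. 483. 115.]
jar 498 zmax 132.0 frame min/max [91. 94. 54.] [164. 166. 124.] world [626. 237. 115.]
scene ((603.6787719726562, -55.02490997314453), (103.49103546142578, 38.49853515625), 23.701770782470703) [  -7.43927003 -132.02622349    0.        ]
t 0.15 frame pos [-115.1  598.1  222.5] tilt/rot err [-40.6 -17.5 128.5] F [ 0.2 -0.1 -0.8] j [ 1.45  0.39  0.01 -0.   -1.19 -0.26] w 85.6
(array([642.1, 518.2,  -6.6]), array([ 1.000e-01,  1.000e-01, -1.336e+02]))
```

>>> apply_moves:
  rows:
    - [[5, 4, -35], [0, 0, 8]]
    - [[25, 20, -70], [0, 0, 16]]
    - [[55, 45, -70], [0, 0, 24]]
    - [[85, 70, -70], [0, 0, 32]]
    - [[115, 95, -70], [0, 0, 40]]
    - [[145, 120, -70], [0, 0, 48]]
    - [[175, 145, -70], [0, 0, 56]]
    - [[205, 170, -70], [0, 0, 64]]
    - [[235, 195, -70], [0, 0, 72]]
    - [[265, 215, -70], [0, 0, 80]]
    - [[290, 235, -70], [0, 0, 88]]
    - [[320, 260, -70], [0, 0, 96]]
  claw: 130

```text
clock: 1.35
position: [431.9, 220.9, 301.1]
ee_rot: [-0.516, 0.856, 0.0, -0.0]
contact_force: [0.0, -0.4, -0.7]
gripper_width: 42.0
```

```bash
python3 -c "
from h import *
st();print(delta([-8,-220,280],0))"
```

```text
t 1.35 frame pos [-62.8 188.3 293.1] tilt/rot err [  39.5  -18.4 -125.2] F [-0.1 -0.4 -0.7] j [ 0.81  0.1  -0.2  -0.   -1.27 -1.29] w 42.0
(array([ 220.9, -347.7,   13.1]), array([  0. ,  -0. , 130.1]))
```

>>> apply_moves:
  rows:
    - [[18, -29, 0], [0, 0, 8]]
    - [[36, -58, 0], [0, 0, 16]]
    - [[55, -87, 0], [0, 0, 24]]
    - [[73, -116, 0], [0, 0, 32]]
    - [[92, -145, 0], [0, 0, 40]]
    - [[110, -174, 0], [0, 0, 48]]
    - [[128, -203, 0], [0, 0, 56]]
    - [[147, -232, 0], [0, 0, 64]]
    - [[165, -261, 0], [0, 0, 72]]
    - [[184, -290, 0], [0, 0, 80]]
    - [[202, -319, 0], [0, 0, 88]]
    - [[221, -348, 0], [0, 0, 96]]

```text
clock: 2.55
position: [638.4, -136.0, 300.8]
ee_rot: [0.291, 0.957, -0.0, -0.0]
contact_force: [1.2, 0.1, 0.3]
gripper_width: 41.8
```

```bash
python3 -c "
from h import *
st();print(delta([-9,-200,200],0,1.5),delta([-9,-200,200],35,1.5))"
```

```text
t 2.55 frame pos [  -5.7 -220.1  292.8] tilt/rot err [ 10.4 -33.9 -33. ] F [ 1.2 -0.3  0.3] j [ 0.04  0.4   0.2  -0.   -1.37 -2.2 ] w 41.8
(array([18.4,  8.5, 92.8]), array([-0. , -0. , 32.5])) (array([18.4,  8.5, 92.8]), array([-10. ,  34. ,  31.5]))
```

>>> apply_moves:
  rows:
    - [[3, 1, 12], [-1, 4, 4]]
    - [[6, 3, 24], [-2.5, 8.5, 8]]
    - [[9, 4, 36], [-4, 13.5, 12]]
    - [[12, 6, 48], [-5, 18, 16]]
    - [[14, 7, 60], [-6.5, 22.5, 21]]
    - [[16, 8, 70], [-8, 27, 25]]
    - [[18, 8, 80], [-9, 31, 29]]
    - [[18, 8, 93], [-10, 34, 31.5]]
    - [[18, 8, 93], [-10, 34, 31.5]]

```text
clock: 3.45
position: [626.3, -119.2, 204.5]
ee_rot: [0.521, 0.798, 0.164, -0.255]
contact_force: [0.3, -0.2, -0.9]
gripper_width: 41.9
```

```bash
python3 -c "
from h import *
st();print(delta([-9,-185,100],35,1.5),delta([-9,-185,17],35,1.5));snap('wrist','w1');snap('scene','s1')
im=load('top0')"
```

```text
t 3.45 frame pos [ -10.6 -200.   196.5] tilt/rot err [ 1.1  0.3 -1.2] F [ 0.2 -0.3 -0.9] j [-0.19  0.65  0.43 -0.5  -1.72 -2.52] w 41.9
(array([-43.5,   2.4,  87.4]), array([-0.3, -0.3, -0. ])) (array([-91.4,   2.8, 155.2]), array([-0.3, -0.3, -0. ]))
```

View pics/w1.png

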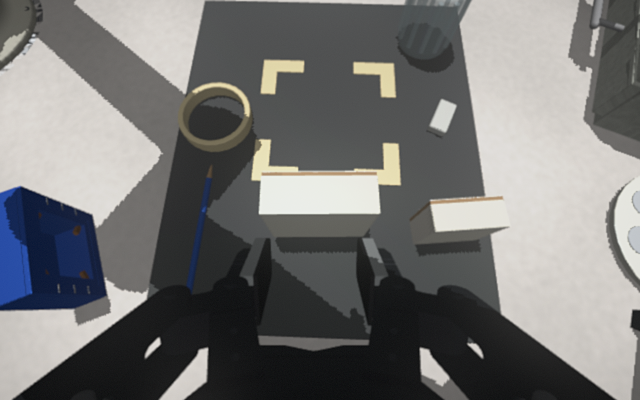

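View pics/s1.png

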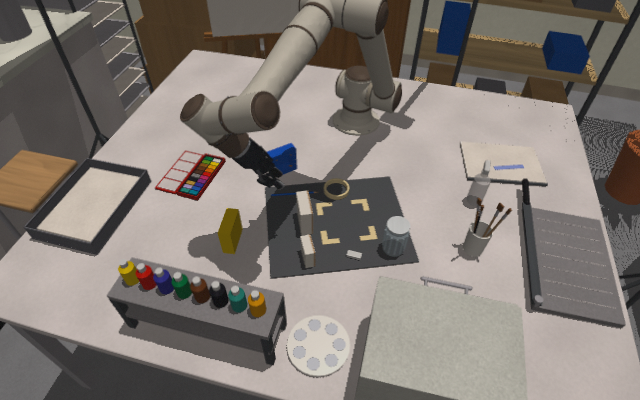

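The wrist view shows the canvas centred between the fingers. Its top back edge runs (262,173)–(378,172), with the far tape corners at (283,77) and (375,78). The small canvas at (460,220) is well clear.

```bash
python3 - <<'E'
from h import *
im=load('w1')
a=cv2.imread('pics/w1.png')[50:250,170:510]; cv2.imwrite('pics/w1c.png',cv2.resize(a,None,fx=2.35,fy=2.35,interpolation=cv2.INTER_CUBIC))
for c in((262,173),(378,172),(260,213),(380,215)): print('canv',w2f(atz(im,*c,108)).round(1))
for c in((275,73),(382,76)): print('far',w2f(atz(im,*c,8)).round(1))
E
```

```text
canv [ -57.7 -119.8  100. ]
canv [  42.8 -116.1  100. ]
canv [ -56.5 -155.6  100. ]
canv [  43.1 -154.6  100. ]
far [-71.2  67.3   0. ]
far [73.6 66.1 -0. ]
```

View pics/w1c.png

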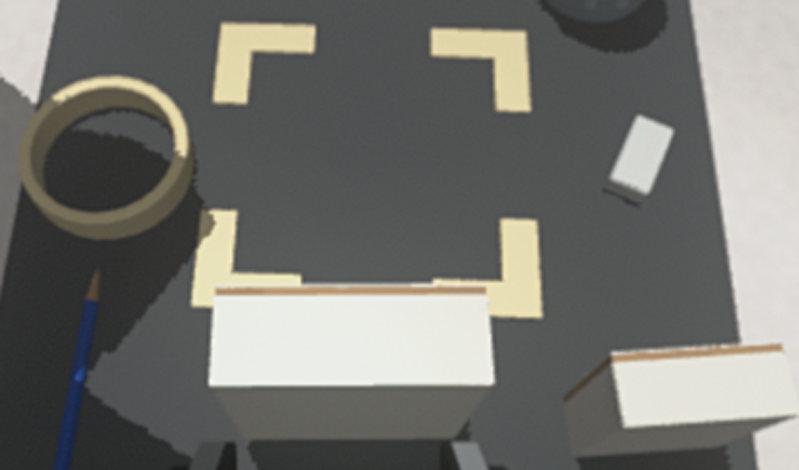

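>>> apply_moves:
  rows:
    - [[-10, 0, 20], [0, 0, 0]]
    - [[-22, 1, 43], [0, 0, 0]]
    - [[-33, 2, 66], [0, 0, 0]]
    - [[-44, 2, 87], [0, 0, 0]]
    - [[-54, 2, 102], [0, 0, 0]]
    - [[-65, 2, 118], [0, 0, 0]]
    - [[-76, 2, 133], [0, 0, 0]]
    - [[-88, 2, 150], [0, 0, 0]]
    - [[-88, 2, 150], [0, 0, 0]]

```text
clock: 4.45
position: [622.0, -104.0, 31.2]
ee_rot: [0.52, 0.799, 0.163, -0.255]
contact_force: [-0.8, 0.3, 0.6]
gripper_width: 42.3
```

```bash
python3 -c "
from h import *
st();snap('wrist','w2')
for y in(-162,-130): print(delta([-9,y,18],35,1.5))"
```

```text
t 4.45 frame pos [  -8.9 -184.3   23.2] tilt/rot err [ 1.2  0.2 -1.3] F [-0.6  0.6  0.6] j [-0.17  0.79  0.26 -0.5  -1.43 -2.38] w 42.3
(array([14.9,  0. , 19. ]), array([-0.3, -0.1,  0.2]))
(array([41.1,  1. , 37.4]), array([-0.3, -0.1,  0.2]))
```

View pics/w2.png

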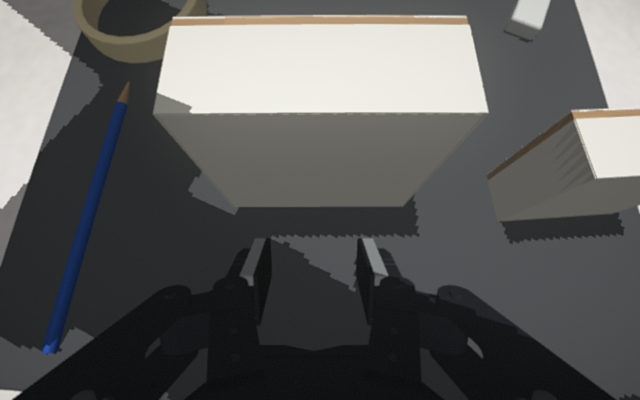

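>>> apply_moves:
  rows:
    - [[-3, 0, 5], [0, 0, 0]]
    - [[-6, 0, 9], [0, 0, 0]]
    - [[-2.7, 0, 11.3], [0, 0, 0]]
    - [[1.4, 0, 14.1], [0, 0, 0]]
    - [[5.5, 0, 17], [0, 0, 0]]
    - [[8.8, 0, 19.3], [0, 0, 0]]
    - [[11.2, 0.2, 21], [0, 0, 0]]
    - [[13.7, 0.3, 22.7], [0, 0, 0]]
    - [[16, 0.5, 24.4], [0, 0, 0]]
    - [[18.6, 0.7, 26.1], [0, 0, 0]]
    - [[21, 0.8, 27.8], [0, 0, 0]]
    - [[23.5, 1, 29.6], [0, 0, 0]]

```text
clock: 5.7
position: [610.1, -71.0, 24.3]
ee_rot: [0.52, 0.8, 0.164, -0.251]
contact_force: [-0.1, -1.5, 0.6]
gripper_width: 41.8
```

```bash
cat >> h.py <<'E'
def canv(f):
    im=snap('top',f); Z=im['z_map']
    q=np.array([dep(im,u,v) for v in range(150,215) for u in range(270,362) if Z[v,u]>0]);q=q[(q[:,2]>101)&(q[:,2]<113)]
    q=np.array([p for p in q if abs(w2f(p)[0])<75]); 
    r=cv2.minAreaRect(q[:,:2].astype(np.float32));print(len(q),r[1:],w2f([*r[0],8]).round(1))
E
python3 -c "
from h import *
st();snap('wrist','w3');canv('t3')"
```

```text
t 5.7 frame pos [  -7.5 -149.2   16.3] tilt/rot err [ 1.  -0.  -1.5] F [-0.6 -1.4  0.6] j [-0.13  0.77  0.19 -0.52 -1.37 -2.39] w 41.8
113 ((29.664775848388672, 66.63487243652344), 81.56121826171875) [  18.5 -110.1    0. ]
```

View pics/w3.png

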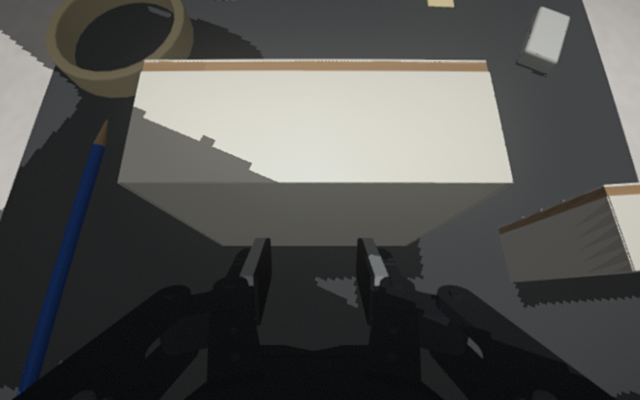

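```bash
python3 - <<'E'
from h import *
im=load('w3')
for c in((145,60),(487,60),(120,183),(512,182)): print('top',w2f(atz(im,*c,108)).round(1))
for c in((222,245),(405,246)): print('foot face',w2f(atz(im,*c,8)).round(1))
E
```

```text
top [ -57.8 -107.1  100. ]
top [  42.3 -103.9  100. ]
top [ -56.4 -145.4  100. ]
top [  43.2 -142.   100. ]
foot face [ -57.8 -145.1    0. ]
foot face [  43.2 -142.5    0. ]
```

>>> apply_moves:
  rows:
    - [[1, 0.2, 3.5], [0, 0, 0]]
    - [[3, 0.4, 5.5], [0, 0, 0]]
    - [[5.5, 0.6, 7], [0, 0, 0]]
    - [[8, 0.8, 8.5], [0, 0, 0]]
    - [[10.5, 1, 10], [0, 0, 0]]
    - [[13, 1.2, 12], [0, 0, 0]]
    - [[15.5, 1.4, 14], [0, 0, 0]]
    - [[18, 1.6, 15.5], [0, 0, 0]]

```text
clock: 6.6
position: [601.9, -48.5, 21.9]
ee_rot: [0.52, 0.8, 0.164, -0.252]
contact_force: [-0.0, -1.2, 0.1]
gripper_width: 41.4
```

```bash
python3 -c "
from h import *
st();snap('wrist','w4')"
```

```text
t 6.6 frame pos [  -6.6 -125.3   13.9] tilt/rot err [ 1.  -0.  -1.5] F [-0.5 -1.1  0.1] j [-0.1   0.75  0.15 -0.54 -1.34 -2.4 ] w 41.4
```

View pics/w4.png

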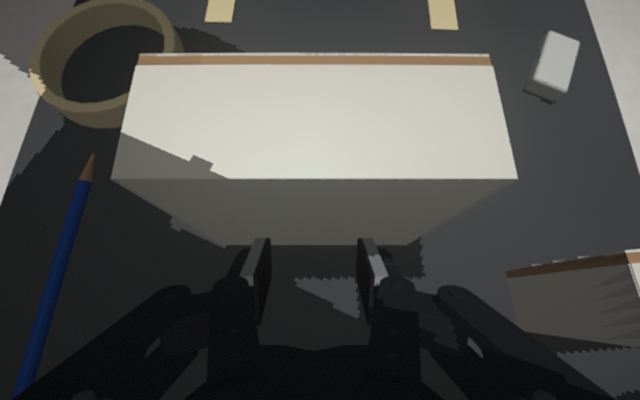

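>>> apply_moves:
  rows:
    - [[2, 0.2, 1.4], [0, 0, 0]]
    - [[4.5, 0.4, 3.1], [0, 0, 0]]
    - [[7, 0.6, 4.9], [0, 0, 0]]
    - [[9.5, 0.8, 6.6], [0, 0, 0]]
    - [[12, 1, 8.4], [0, 0, 0]]
    - [[14.5, 1.2, 10.1], [0, 0, 0]]
    - [[17, 1.3, 11.9], [0, 0, 0]]
    - [[19, 1.4, 13.3], [0, 0, 0]]
    - [[20, 1.5, 14], [0, 0, 0]]
    - [[20.5, 1.5, 14.3], [0, 0, 0]]
    - [[20.5, 1.5, 14.3], [0, 0, 0]]

```text
clock: 7.75
position: [593.1, -25.2, 21.8]
ee_rot: [0.52, 0.8, 0.164, -0.252]
contact_force: [-0.5, -0.8, -0.6]
gripper_width: 41.6
```

```bash
python3 -c "
from h import *
st();snap('wrist','w5');snap('scene','s5');snap('top','t5')
a=cv2.imread('pics/s5.png')[170:280,255:425];cv2.imwrite('pics/s5c.png',cv2.resize(a,None,fx=4,fy=4,interpolation=2))"
```

```text
t 7.75 frame pos [  -6.  -100.4   13.8] tilt/rot err [ 1.  -0.  -1.5] F [-0.7 -0.6 -0.6] j [-0.07  0.74  0.11 -0.55 -1.31 -2.41] w 41.6
```

View pics/w5.png

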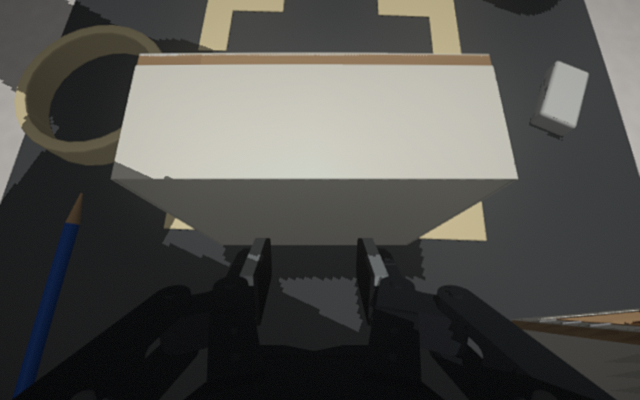

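View pics/s5c.png

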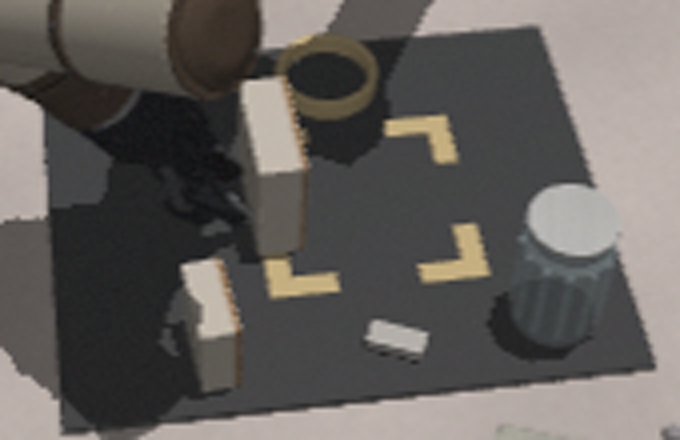

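```bash
python3 - <<'E'
from h import *
im=load('w5')
for c in((138,54),(490,54),(112,180),(517,180)): print('top',w2f(atz(im,*c,108)).round(1))
for c in((225,244),(405,244),(487,240)): print('foot face/tape outer',w2f(atz(im,*c,8)).round(1))
for c in((228,12),(433,16)): print('far tape',w2f(atz(im,*c,8)).round(1))
E
```

```text
top [-57.1 -58.3 100. ]
top [ 43.4 -55.1 100. ]
top [-55.5 -96.7 100. ]
top [ 44.5 -93.6 100. ]
foot face/tape outer [-54.  -96.1   0. ]
foot face/tape outer [ 44.1 -93.    0. ]
foot face/tape outer [ 89.6 -89.5   0. ]
far tape [-72.   68.8   0. ]
far tape [74. 70.  0.]
```

>>> apply_moves:
  rows:
    - [[-6, 0, -4], [0, 0, 0]]
    - [[-13, 0, -9], [0, 0, 0]]
    - [[-20, 0, -14], [0, 0, 0]]
    - [[-12, 0, -25.5], [0, 0, 0]]
    - [[-2, 0, -40], [0, 0, 0]]
    - [[8, 0, -54], [0, 0, 0]]
    - [[17.5, 0, -68], [0, 0, 0]]
    - [[17.5, 0, -68], [0, 0, 0]]

```text
clock: 8.7
position: [605.0, -48.1, 91.8]
ee_rot: [0.519, 0.801, 0.166, -0.248]
contact_force: [0.5, -0.2, 0.0]
gripper_width: 42.1
```

```bash
python3 -c "
from h import *
st();snap('wrist','w6');canv('t6')"
```

```text
t 8.7 frame pos [  -3.6 -126.1   83.8] tilt/rot err [ 0.7 -0.3 -1.8] F [ 0.4 -0.3  0. ] j [-0.1   0.67  0.19 -0.53 -1.43 -2.46] w 42.1
267 ((97.93004608154297, 38.586021423339844), 23.97297477722168) [ -6.7 -74.6   0. ]
```

View pics/w6.png

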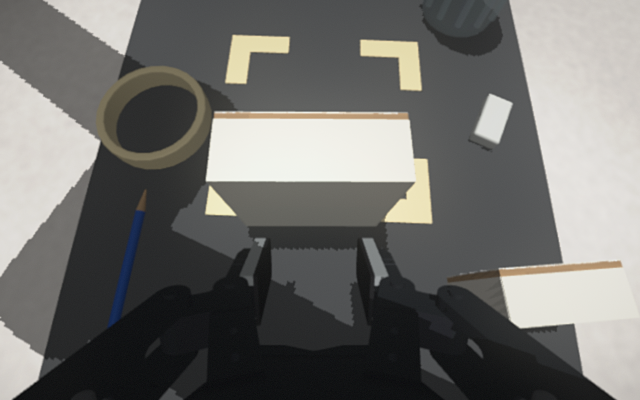

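>>> apply_moves:
  rows:
    - [[5, 0, 3.5], [0, 0, 0]]
    - [[10, 0, 7], [0, 0, 0]]
    - [[15, 0, 10.5], [0, 0, 0]]
    - [[19, 0, 13.3], [0, 0, 0]]
    - [[22.5, 0, 15.8], [0, 0, 0]]
    - [[26, 0, 18.2], [0, 0, 0]]
    - [[29.5, 0, 20.7], [0, 0, 0]]
    - [[33, 0, 23.1], [0, 0, 0]]
    - [[36.5, 0, 25.6], [0, 0, 0]]
    - [[40, 0, 28], [0, 0, 0]]
    - [[43.5, 0, 30.5], [0, 0, 0]]

```text
clock: 9.9
position: [581.4, 1.0, 87.5]
ee_rot: [0.52, 0.8, 0.164, -0.252]
contact_force: [-0.1, 0.0, 0.6]
gripper_width: 41.7
```

```bash
python3 -c "
from h import *
st();snap('wrist','w7')"
```

```text
t 9.9 frame pos [ -7.  -71.7  79.5] tilt/rot err [ 1.  -0.  -1.5] F [-0.1  0.1  0.6] j [-0.03  0.63  0.1  -0.56 -1.37 -2.49] w 41.7
```

View pics/w7.png

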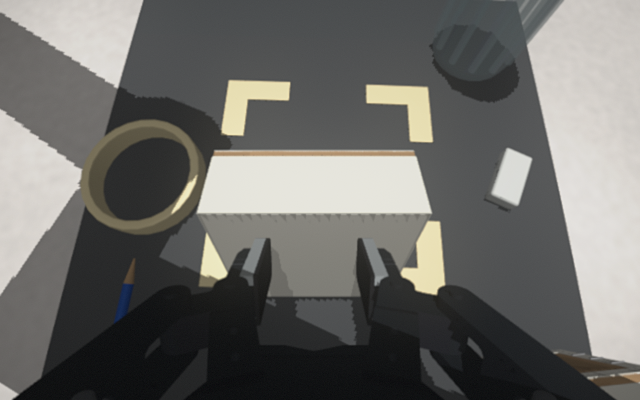

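```bash
python3 - <<'E'
from h import *
im=load('w7')
for u,v in((300,216),(300,210),(300,157),(300,270),(300,290),(300,294)): print(u,v,w2f(dep(im,u,v)).round(1))
for c in((225,296),(380,296)):print(w2f(atz(im,*c,8)).round(1))
snap('scene','s7');a=cv2.imread('pics/s7.png')[170:280,255:425];cv2.imwrite('pics/s7c.png',cv2.resize(a,None,fx=4,fy=4,interpolation=2))
E
```

```text
300 216 [-12.8 -60.3 104.8]
300 210 [-12.8 -58.1 106.7]
300 157 [-14.6 -27.8  95. ]
300 270 [-14.1 -78.8  52.8]
300 290 [-14.8 -89.1  24. ]
300 294 [-14.9 -91.5  18.1]
[-69.4 -94.5   0. ]
[ 41.7 -91.    0. ]
```

View pics/s7c.png

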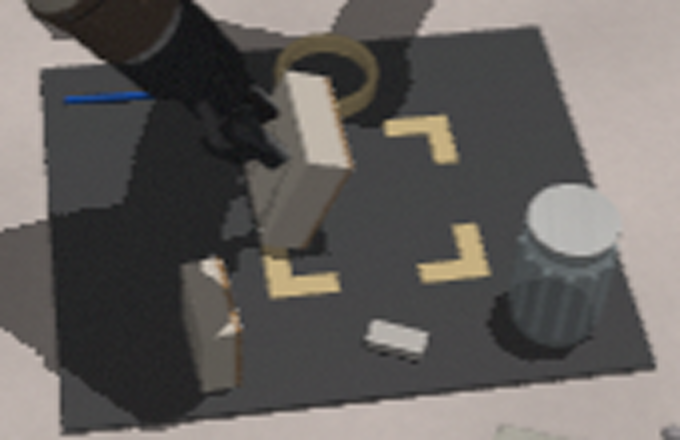

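It leans about 20° with the foot still in place, so a little further tips it over.

>>> apply_moves:
  rows:
    - [[2.5, 0, 1.8], [0, 0, 0]]
    - [[5, 0, 3.5], [0, 0, 0]]
    - [[7.5, 0, 5.3], [0, 0, 0]]
    - [[9.5, 0, 6.6], [0, 0, 0]]
    - [[9.5, 0, 6.6], [0, 0, 0]]
    - [[9.5, 0, 6.6], [0, 0, 0]]
    - [[9.5, 0, 6.6], [0, 0, 0]]
    - [[9.5, 0, 6.6], [0, 0, 0]]

```text
clock: 10.8
position: [577.0, 11.2, 87.6]
ee_rot: [0.52, 0.8, 0.164, -0.252]
contact_force: [-0.3, -0.2, -0.5]
gripper_width: 42.1
```

```bash
python3 -c "
from h import *
st();snap('wrist','w8')"
```

```text
t 10.8 frame pos [ -7.3 -60.6  79.6] tilt/rot err [ 1.  -0.  -1.5] F [-0.4 -0.  -0.5] j [-0.02  0.62  0.09 -0.56 -1.36 -2.5 ] w 42.1
```

View pics/w8.png

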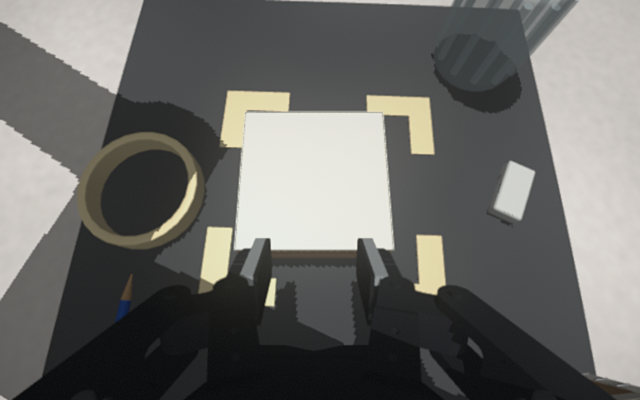

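It has fallen flat, face up. I retract along the tool axis and check.

>>> apply_moves:
  rows:
    - [[0, 0, -15], [0, 0, 0]]
    - [[0, 0, -40], [0, 0, 0]]
    - [[0, 0, -70], [0, 0, 0]]
    - [[10, 0, -100], [0, 0, 0]]
    - [[20, 0, -130], [0, 0, 0]]
    - [[30, 0, -160], [0, 0, 0]]
    - [[40, 0, -190], [0, 0, 0]]
    - [[40, 0, -220], [0, 0, 0]]
    - [[40, 0, -240], [0, 0, 0]]
    - [[40, 0, -240], [0, 0, 0]]
    - [[40, 0, -240], [0, 0, 0]]

```text
clock: 11.95
position: [618.9, -84.8, 307.2]
ee_rot: [0.52, 0.799, 0.165, -0.252]
contact_force: [0.2, 0.9, -1.1]
gripper_width: 41.8
```

```bash
python3 - <<'E'
from h import *
st();snap('wrist','w9');im=snap('top','t9');snap('scene','s9')
b=load('wrist0') if 0 else None
for nm in('top','w'):
    im=load('t9' if nm=='top' else 'w9');Z=im['z_map'];q=[]
    us,vs=np.meshgrid(range(0,640),range(0,400))
    for u,v in zip(us.ravel(),vs.ravel()):
        if Z[v,u]>0:
            f=w2f(dep(im,u,v))
            if abs(f[0])<85 and abs(f[1])<85 and 32<f[2]<44: q.append(f)
    q=np.array(q)
    if len(q)>9:
        r=cv2.minAreaRect(q[:,:2].astype(np.float32));print(nm,len(q),np.median(q[:,2]).round(1),r,cv2.boxPoints(r).round(1).tolist())
a=cv2.imread('pics/t9.png')[110:280,220:400];cv2.imwrite('pics/t9c.png',cv2.resize(a,None,fx=3.5,fy=3.5,interpolation=2))
E
```

```text
t 11.95 frame pos [  -4.5 -165.4  299.2] tilt/rot err [ 0.9 -0.  -1.5] F [ 0.5  0.7 -1.1] j [-0.15  0.55  0.53 -0.53 -1.86 -2.65] w 41.8
top 881 36.7 ((-10.406490325927734, -2.376178741455078), (101.40686798095703, 100.31103515625), 1.7770215272903442) [[-62.599998474121094, 46.20000076293945], [-59.5, -54.099998474121094], [41.79999923706055, -50.900001525878906], [38.70000076293945, 49.29999923706055]]
w 4542 37.6 ((-8.859375, -4.748970031738281), (100.93514251708984, 100.26876831054688), 1.8116183280944824) [[-60.900001525878906, 43.79999923706055], [-57.70000076293945, -56.5], [43.20000076293945, -53.29999923706055], [40.0, 47.0]]
```

View pics/t9c.png

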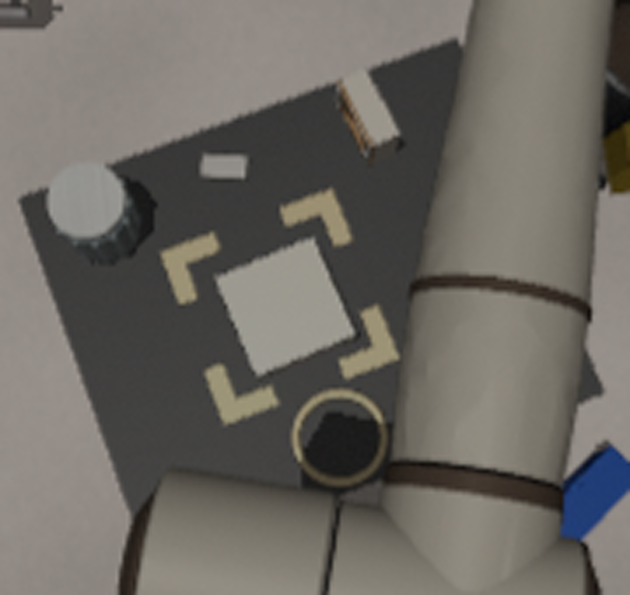

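View pics/w9.png

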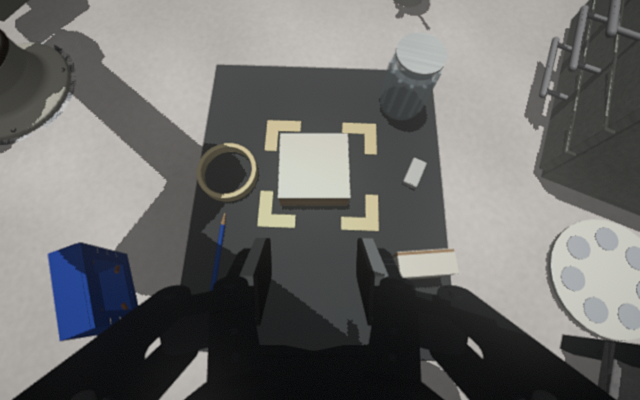

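View pics/s9.png

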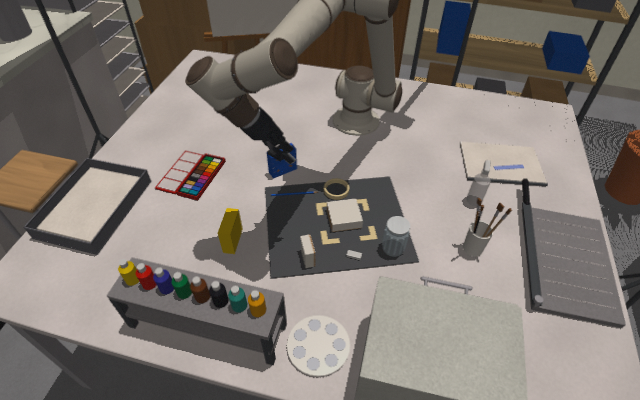

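The canvas lies flat inside all four corners with at least 8 mm to spare, in clear view of the top camera. The small canvas, jar, roll, eraser and pencil look unmoved, and the robot touches nothing. I hand in now.

```bash
python3 -c "
from bench import arm
print(arm.job_done())"
```

```text
the job is handed in; nothing more can be done
None
```

The large canvas now lies flat and face up, wholly inside the four tape corners, and I handed the job in at about 12 s of the 38 s allowed.

- **Slide:** I pushed it low on its face with the fingertips, and it slid upright about 60 mm. It then stood free with the foot of its back about 12–15 mm inside the near corners.
- **Tip:** I pushed it high on its face to a lean of about 20 degrees, then a little further, until it fell backwards. The arm then backed away.
- **Last checks:** The top and wrist cameras agreed to about 2.5 mm. The canvas covers x from about -62 to +43 and y from about -56 to +49 in the frame, against limits of ±70. It is turned 1.8 degrees and its upper face is 37–38 mm above the board. It sits about 10 mm left of centre, leaving at least 7 mm to the tape.
- **Other things:** In the last pictures nothing else looked moved, though I judged that by eye. Contact forces read under 2 N after every move.
- **A check that failed:** One top-camera reading during the slide was spoiled because the arm blocked the view. I used the wrist camera for that step instead.

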